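# Bring the thick probe over the open port of the bioreactor head plate

## Task

Lift the thick-headed steel probe out of the white stand, carry it over the valve manifold without knocking into anything, and stop with it hanging upright and centred over the one port of the bioreactor head plate that has no plug, its tip about 15 mm above the port's rim and touching nothing. Leave everything else where it is. Finish while still holding the probe there: do not insert it or let go.

Things in the scene. Friction and masses are not known exactly. Their poses are not given: they have to be found in the camera images.
- thick_probe: Probe to carry: loose, about 0.2 kg, upright, round about its z axis, 145 mm long. Origin at its lower tip. From the tip: steel shaft 12 mm in diameter, 80 mm long; thick steel head 30 mm in diameter, 45 mm tall (80 to 125 mm above the tip; grip here); black connector 16 mm wide, 20 mm tall. Starts in either hole of the stand, its head resting on the stand's top, tip 15 mm above the table.
- thin_probe: Bystander in the other hole of the stand: same heights as the thick probe, but its head is only 21 mm in diameter (connector 12 mm). Origin at its lower tip. Leave it in the stand.
- probe_stand: White plastic block, fixed, 90 mm (its x) by 170 mm (its y), 95 mm tall, origin at the centre of its underside. Two vertical through holes 16 mm in diameter at its y = +42 and -42 mm; a probe is pulled straight up out of them by at least 80 mm.
- head_plate: Fixed round steel plate on a service stand, 184 mm in diameter, upper face 60 mm above the table; origin on the table under its centre. Three upright port collars (36 mm outside, 26 mm bore, rim 80 mm above the table) stand 54 mm from its centre; a central stub rises to 98 mm. Two ports carry plugs; the open one shows a dark bore and a 2 mm thick black seal ring on its rim.
- port_a (a point): Centre of the rim of one port collar, 80 mm above the table, z up (the seal ring of the open port lies 2 mm above this level). Open if neither plug stands on it.
- port_b (a point): The same for the second port.
- port_c (a point): The same for the third port.
- plug_a: Steel blind plug fixed on one of the ports: cap 39 mm in diameter and 12 mm tall with a 22 mm wide grip above it, 28 mm tall in all (top 108 mm above the table). Origin at the centre of its underside, on the port's rim.
- plug_b: The second steel blind plug, identical, on another port.
- manifold: Fixed steel valve manifold between the stand and the head plate: a level 26 mm thick bar 310 mm long along its x, on two feet (50 mm deep), with three black valve knobs (32 mm wide), 120 mm tall to the top of the knobs. Origin on the table under its middle.
- bottle_1: Bystander: loose glass bottle, 56 mm in diameter, 130 mm tall; origin at the centre of its underside. Stands near the manifold.
- bottle_2: Bystander: loose amber jar, 60 mm in diameter, 110 mm tall; origin under its centre. Near the manifold.
- bottle_3: Bystander: loose white plastic bottle, 52 mm in diameter, 100 mm tall; origin under its centre. Near the manifold.
- beaker: Bystander: loose clear beaker, 64 mm in diameter, 85 mm tall; origin under its centre. Near the manifold.
- wrench: Bystander: wrench lying flat on the table to the left at the back.
- clamp_ring: Bystander: steel ring 60 mm in diameter, 12 mm tall, lying flat behind the head plate.
Not all that is in view belongs to the job. Leave any orange or red look-alike of the thick_probe alone.

How it is judged (in metres and radians):
On the way, in this order (a step that is already met when the one before it is completed fails the run):
1. the thick probe is pulled up clear of the stand in the gripper (height (world z) of thick_probe above 0.1 m and contact force between thick_probe and the fingers above 1 N), for 0.1 s.
2. the probe passes over the valve manifold, its tip above the knobs (y of thick_probe in the frame of manifold between -0.05 and 0.05 m and x of thick_probe in the frame of manifold between -0.2 and 0.2 m and height (world z) of thick_probe above 0.12 m), for 0.04 s.
At the end, for the whole second after the job is handed in: The thick probe is held still in the gripper, upright within 0.12 rad, its tip within 7 mm of the axis of the port without a plug and 5 to 30 mm above that port's collar rim, not touching the head plate, plugs or manifold; the thin probe is still in the stand (((horizontal distance between thick_probe and port_a below 0.007 m and z of thick_probe in the frame of port_a between 0.005 and 0.03 m and horizontal distance between each of plug_a, plug_b and port_a above 0.02 m) or (horizontal distance between thick_probe and port_b below 0.007 m and z of thick_probe in the frame of port_b between 0.005 and 0.03 m and horizontal distance between each of plug_a, plug_b and port_b above 0.02 m) or (horizontal distance between thick_probe and port_c below 0.007 m and z of thick_probe in the frame of port_c between 0.005 and 0.03 m and horizontal distance between each of plug_a, plug_b and port_c above 0.02 m)) and angle between thick_probe's own z axis and vertical below 0.12 rad and contact force between thick_probe and the fingers above 1 N and linear speed of thick_probe below 0.02 m/s and angular speed of thick_probe below 0.2 rad/s and contact force between thick_probe and head_plate below 0.1 N and contact force between thick_probe and plug_a below 0.1 N and contact force between thick_probe and plug_b below 0.1 N and contact force between thick_probe and manifold below 0.1 N and distance of thin_probe from where it was at the start of the episode below 0.02 m); the arm keeps its last pose, push and grip.
It fails at once if the carried probe touches the head plate, a plug or the manifold (contact force between thick_probe and head_plate above 0.5 N or contact force between thick_probe and plug_a above 0.5 N or contact force between thick_probe and plug_b above 0.5 N or contact force between thick_probe and manifold above 0.5 N).
It fails at once if the robot knocks into the head plate, a plug or the manifold (over 5 N) (contact force between any of the arm, the fingers and head_plate above 5 N or contact force between any of the arm, the fingers and plug_a above 5 N or contact force between any of the arm, the fingers and plug_b above 5 N or contact force between any of the arm, the fingers and manifold above 5 N).
It fails at once if a bystander is shoved more than 20 mm or tipped (distance of any of bottle_1, bottle_2, bottle_3, beaker, wrench, clamp_ring, thin_probe from where it was at the start of the episode above 0.02 m or angle between any of bottle_1, bottle_2, bottle_3, beaker's own z axis and vertical above 0.2 rad).
It also fails if it takes over 38 s, if anything falls off the work surface, if the arm or the gripper's body presses on something with over 40 N, if the wrist force passes 120 N, or if a joint passes its speed limit or range.

## Robot

A 6-joint arm with a two-finger parallel gripper is mounted at the origin on the work surface. World frame = base frame: x ahead of the robot, y to its left, z up, the work surface at z = 0. Lengths are in mm, angles in rad, forces in N, time in s.
With the tool pointing down it reaches from about 350 to 975 mm from the base axis. Payload 7.1 kg.
Tool frame: the origin (TCP) lies midway between the tips of the shut fingers; the grasp point (between the pads) lies 19 mm behind it; z points along the fingers, y is the line along which they close (so a half turn about z gives the same grasp; the last joint's range is limited). The gripper opens to 88 mm and grips with 3 to 60 N. Pads are 20 mm wide; open, the fingers measure 115 mm over their backs; the gripper's body (75 mm by 178 mm) begins 61 mm behind the grasp point.
Start: joints at [1.188, 0.423, 1.63, -0, 1.089, -0.019], TCP at [222.36, 584.09, 222.675] pointing down, gripper open.
Joint ranges: [-3, 3], [-0.9, 2.11], [0.09, 2.58], [-1.31, 4.45], [0.11, 2.69], [-2.54, 2.54]. Speed limits (rad/s): [2.39, 2.39, 3.01, 3.14, 3.14, 3.14].

## Interface

Orientations are given as a rotation vector (axis times angle).
In Python, from workcell import ctrl gives the robot as it stands.
- The arm moves only by the shell command python3 -m pendant 'ROWS'. ROWS is a JSON object of lists of equal length, an entry for each row: "grip": the opening, from -1 (shut) to 1 (fully open); "linear": the shift along the tool's x, y, z in mm, a list of three; "angular": the turn, a rotation vector about the tool's x, y, z in rad, a list of three. In form: {"grip": [grip, ...], "linear": [[tx, ty, tz], ...], "angular": [[ax, ay, az], ...]}. A call has 1 to 12 rows; each row shifts and turns the commanded pose from where the row before left it, along the tool's axes as they then stand; what a row does not reach is not made up. A row lasts 1/12 s, in which the tool goes at most 41.7 mm and 7.16 degrees, less where a joint would pass 70% of its speed; a pose out of reach is approached as far as the arm can. A call with a gripper value outside its range is refused whole. The fingers move at their own pace and stop on an object; the grip force is fixed at half the most. Time passes only in rows, so rows that do not move let the fingers close. It gives the time, the measured TCP pose, the force, the opening and the grip force at its end, in the units of the state.
- ctrl.get_obs(): the state, without advancing time (a new reading comes with each control period).
- ctrl.get_image(name): name is "scene" or "top"; returns the picture (400x640x3 uint8, red, green, blue); there is no depth.
- ctrl.camera_params(name): a dict with "vfov" (degrees; the focal length in pixels is half the picture's height over the tangent of half this angle, whatever the lens; pixels are square), "cx", "cy" (the principal point, pixels), "R" (3x3) and "t" (3): a world point X has camera coordinates R X + t. Camera axes: x right, y down, z forward; pixel columns grow to the right and rows downward; lengths in mm; the calibration is good to about 2 mm. A picture is of the moment at which its call begins. camera_params takes no time and is no camera call.
- ctrl.close_job(): hands the job in; it is judged then, once.
The state is a dict: "t": time; "qpos": joint angles; "qvel": joint speeds; "joint_torque": joint torques, N m; "ee_pos": TCP position; "orientation": TCP orientation; "ft_force": force on the tool from outside, world axes, zero at the start; "moment": the same for the moment, N m; "width": finger opening in mm; "grasp_force": force on a finger pad.
Only numpy, scipy, OpenCV 4.12 (cv2) and the standard library are available. Lean on these libraries where they do the work, as an engineer would, in place of code of your own. Each camera call takes 0.05 s, during which the arm holds its last target. There are 200 camera calls.

## Working session

There is one attempt and no reset: what is moved stays moved. The work goes in short steps, Python scripts to look and compute and a shell command to move; the robot and the scene stay as the last step left them, time stands still between calls to the robot, and variables do not carry over. Pictures are saved under pics/ and viewed, at most 10 in all, crops included, and the job is handed in when it is done.

```bash
mkdir -p pics
python3 - <<'E'
from workcell import ctrl
import cv2
for n in("scene","top"):
    im=ctrl.get_image(n); cv2.imwrite(f"pics/{n}0.png",im[:,:,::-1]); print(n,ctrl.camera_params(n))
print(ctrl.get_obs())
E
```

```text
scene {'vfov': 56.53892837656171, 'cx': 319.48122410417136, 'cy': 199.2677204741211, 'R': array([[-0.84660651,  0.53190801,  0.01820134],
       [ 0.40656149,  0.66841287, -0.62284186],
       [-0.34346059, -0.51990201, -0.782136  ]]), 't': array([ 449.1631631 , -190.96697185, 1137.98442242])}
top {'vfov': 51.03183703508601, 'cx': 317.6256079738403, 'cy': 197.15509895073114, 'R': array([[ 7.70176065e-02, -9.97029664e-01, -3.70864119e-04],
       [-9.74805954e-01, -7.52227813e-02, -2.09987823e-01],
       [ 2.09336191e-01,  1.65342801e-02, -9.77703931e-01]]), 't': array([-28.41918959, 571.08567972, 951.7727762 ])}
{'t': 0.1, 'qpos': array([ 1.18797994e+00,  4.23790973e-01,  1.63057787e+00, -2.27476798e-06,
        1.08863092e+00, -1.90157952e-02]), 'qvel': array([-0.00020523, -0.00117001, -0.00190566, -0.00089981, -0.00077625,
        0.00081839]), 'joint_torque': array([-6.16051002e-04, -5.45610738e+01, -2.74321836e+01,  6.45708083e-02,
        1.88804709e-02, -3.20516460e-05]), 'ee_pos': array([222.1929991 , 583.63882917, 221.97689467]), 'orientation': array([-5.68258269e-01, -3.08948707e+00,  2.16624744e-03]), 'ft_force': array([ 0.76542184, -0.21525556, -0.58642707]), 'moment': array([-0.05460734,  0.03107729,  0.04525954]), 'grasp_force': 0.0, 'width': 87.71714561041425}
```

View pics/scene0.png

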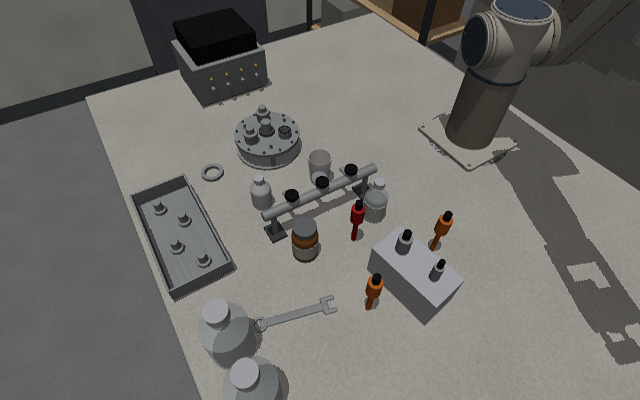

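View pics/top0.png

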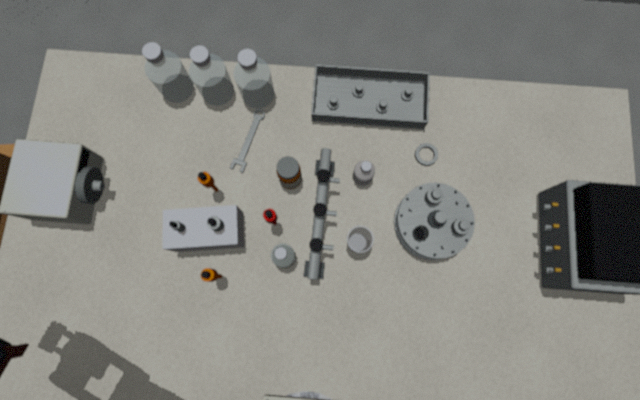

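```bash
cat > h.py <<'E'
import numpy as np,cv2
from workcell import ctrl
P={n:ctrl.camera_params(n) for n in("scene","top")}
def ray(n,u,v):
    p=P[n];f=200/np.tan(np.radians(p["vfov"]/2))
    d=p["R"].T@np.array([(u-p["cx"])/f,(v-p["cy"])/f,1]);return -p["R"].T@p["t"],d
def onz(n,u,v,z):
    c,d=ray(n,u,v);return (c+d*(z-c[2])/d[2])[:2].round(1)
def proj(n,X):
    p=P[n];f=200/np.tan(np.radians(p["vfov"]/2));q=p["R"]@np.array(X,float)+p["t"]
    return (q[:2]/q[2]*f+[p["cx"],p["cy"]]).round(1)
def tri(uv1,uv2):
    a,d=ray("scene",*uv1);b,e=ray("top",*uv2);d=d/np.linalg.norm(d);e=e/np.linalg.norm(e)
    s=np.linalg.lstsq(np.c_[d,-e],b-a,rcond=None)[0]
    p,q=a+s[0]*d,b+s[1]*e;return ((p+q)/2).round(1),np.linalg.norm(p-q).round(1)
E
python3 - <<'E'
import cv2,numpy as np
s=cv2.imread("pics/scene0.png");t=cv2.imread("pics/top0.png")
c=lambda i,x,y,w,h:cv2.resize(i[y:y+h,x:x+w],(400,300),interpolation=cv2.INTER_CUBIC)
m=np.vstack([np.hstack([c(s,365,220,100,75),c(t,155,190,100,75)]),np.hstack([c(s,220,97,100,75),c(t,385,180,100,75)])])
cv2.imwrite("pics/crop.png",m)
E
```

```text
(no output)
```

View pics/crop.png

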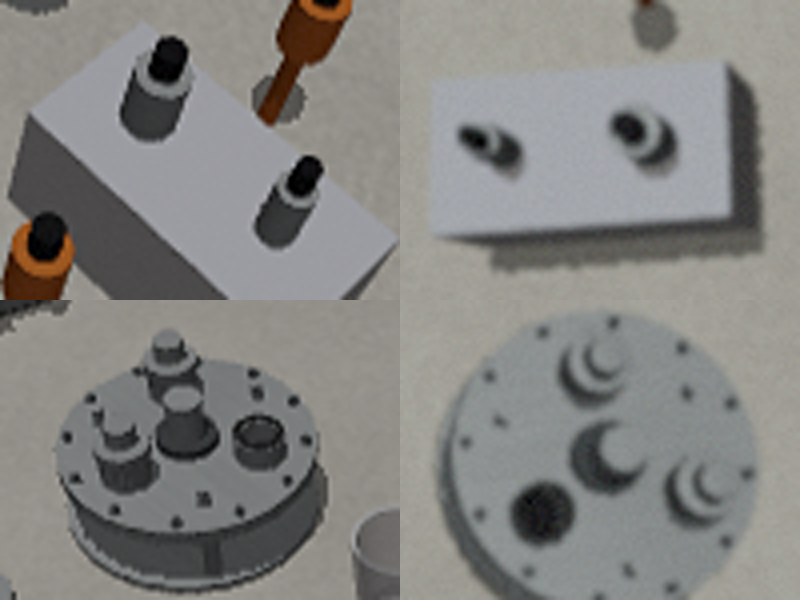

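The thick probe is the left one in the stand in scene (404,240), which is top (213,222). Its head is clearly wider than its neighbour's at scene (438,268), top (177,225). The orange and red look-alikes stand outside the stand. The open port shows a dark bore and black ring at scene (285,130), top (420,233).

Run:
```python
from h import *
print("conn",tri((408.5,231),(211.2,221)),onz("scene",408.5,231,160),onz("top",211.2,221,160))
print("thin conn",tri((443,260.7),(171.5,223)),onz("scene",443,260.7,160),onz("top",171.5,223,160))
print("port",tri((284.8,130),(420.4,233.2)),onz("scene",284.8,130,82),onz("top",420.4,233.2,82))
print("stand top",[onz("top",*p,95).tolist() for p in((163,210.5),(236.8,205.8),(237.8,244),(163.2,249))])
print("stand scene",[onz("scene",*p,95).tolist() for p in((401,226),(373,248.5),(464.5,279.5))])
t=cv2.imread("pics/top0.png");s=cv2.imread("pics/scene0.png")
# dark blobs: connector / port bore / knobs
for n,i,th in(("top",t,45),("scene",s,35)):
    k,l,st,c=cv2.connectedComponentsWithStats((i.max(2)<th).astype(np.uint8))
    for j in range(1,k):
        if 12<st[j,4]<400 and 120<c[j,0]<480: print(n,c[j].round(1),st[j])
print("plate", [ (onz("top",x,y,60)).tolist() for x,y in ((397,221),(474,221),(436,183),(436,259))])
# obstacles by tops in top view
for nm,u,v,z in(("b1?",282,255,130),("amber",288,164,110),("white",366,167,100),("beaker",359,238,85),("man+x end",325,150,90),("man-x end",313,277,90),("knob",324,173,120),("knob",320,210,120),("knob",316,245,120),("red",268,213,160),("or1",204,177,160),("or2",206,274,160)):
    print(nm,onz("top",u,v,z))
for n in P: print(n,proj(n,[0,0,0]),proj(n,ctrl.get_obs()["ee_pos"]))
```

```text
conn (array([479.7, 237.5, 162.7]), np.float64(1.2)) [477.7 236.9] [480.5 237.8]
thin conn (array([468.9, 321.3, 163.5]), np.float64(0.9)) [466.3 320.7] [469.6 322.2]
port (array([ 500.5, -229.8,   79.5]), np.float64(0.2)) [ 501.8 -227.2] [ 500.  -229.1]
stand top [[505.1, 369.8], [529.3, 200.6], [441.4, 187.9], [417.1, 355.6]]
stand scene [[443.1, 192.0], [529.9, 205.4], [418.4, 356.8]]
top [343.5  71.2] [340  70   7   5  13]
top [358.9  72.5] [354  71  12   5  21]
top [374.3 121.6] [370 120  10   4  14]
top [394.9 123.4] [392 121   7   5  14]
top [323.4 175.5] [317 170  14  12 125]
top [202.4 176.2] [200 173   6   7  27]
top [319.7 209.6] [315 204  11  12 109]
top [268.8 214. ] [267 211   5   7  23]
top [212.  221.6] [209 219   7   6  27]
top [173.2 224.4] [171 223   5   4  16]
top [181.8 227.5] [180 225   4   6  14]
top [419.4 232.9] [414 227  13  13 105]
top [316.1 244.7] [311 239  11  12 106]
top [205.9 274.3] [203 272   7   5  27]
scene [308.8  14.4] [306   0   6  31 149]
scene [426.6  20.7] [418   0  19  46 389]
scene [350.4 169.5] [345 164  12  12 121]
scene [321.8 182. ] [31
[... 157 characters left out ...]
 223.3] [139 213   9  22  25]
scene [279.4 227.1] [277 223   7   9  31]
scene [270.4 230.1] [268 226   7   9  29]
scene [406.6 234.8] [402 230  10  11  80]
scene [279.5 238.4] [273 235  14   7  14]
scene [155.6 254.5] [154 251   4   9  13]
scene [440.7 263.8] [437 259   9  10  58]
scene [376.  278.6] [372 273   9  12  85]
plate [[528.2, -177.9], [542.4, -361.2], [629.0, -269.1], [445.3, -272.3]]
b1? [422.  82.]
amber [634.6  89.9]
white [644.4 -93.1]
beaker [477.6 -87.4]
man+x end [682.2   6.4]
man-x end [381.1  11.4]
knob [616.6   4.4]
knob [529.7   7. ]
knob [450.4   9.9]
red [507.2 117.9]
or1 [576.2 266.3]
or2 [368.4 234.1]
scene [466.3 136.9] [685.6 295.5]
top [305.1 448.6] [  3.3 337. ]
```

```bash
python3 -m pendant '{"grip":[1,1,1,1,1,1,1,1,1,1],"linear":[[0,0,0],[0,0,0],[0,0,0],[0,0,0],[0,0,0],[0,0,0],[0,0,0],[0,0,0],[0,0,0],[0,0,0]],"angular":[[0,0,0.107],[0,0,0.107],[0,0,0.107],[0,0,0.107],[0,0,0.107],[0,0,0.107],[0,0,0.107],[0,0,0.107],[0,0,0.107],[0,0,0.102]]}'
python3 -m pendant '{"grip":[1,1,1,1,1,1,1,1,1,1,1,1],"linear":[[-22,12,0],[-22,12,0],[-22,12,0],[-22,12,0],[-22,12,0],[-22,12,0],[-22,12,0],[-22,12,0],[-22,12,0],[-22,12,0],[-22,12,0],[-22,12,0]],"angular":[[0,0,0],[0,0,0],[0,0,0],[0,0,0],[0,0,0],[0,0,0],[0,0,0],[0,0,0],[0,0,0],[0,0,0],[0,0,0],[0,0,0]]}'
cat >> h.py <<'E'
from scipy.spatial.transform import Rotation as Ro
def need(x,y,z):
    o=ctrl.get_obs();R=Ro.from_rotvec(o["orientation"]).as_matrix()
    print("tcp",o["ee_pos"].round(1),"t",round(o["t"],2),"w",round(o["width"],1),"tooly deg",np.degrees(np.arctan2(R[1,1],R[0,1])).round(1),"tilt",np.arccos(-R[2,2]).round(4),"shift",(R.T@(np.array([x,y,z])-o["ee_pos"])).round(1))
E
python3 -c "
from h import *
need(479.3,237.2,222)
for nm,s,t in(('or2',(447,213),(206,274)),('or1',(376.5,276),(202.4,176.2)),('red',(358.5,202),(268.8,214))): print(nm,tri(s,t))"
```

```text
t: 0.93
ee_pos: [222.2, 583.8, 222.2]
orientation: [2.064, 2.368, -0.001]
ft_force: [0.3, 0.3, 0.4]
width: 87.7
grasp_force: 0.0
t: 1.93
ee_pos: [402.7, 341.9, 222.4]
orientation: [-2.058, -2.373, 0.001]
ft_force: [0.1, 0.7, -0.6]
width: 87.5
grasp_force: 0.0
tcp [402.7 341.9 222.4] t 1.93 w 87.5 tooly deg 8.1 tilt 0.0006 shift [-114.5   61.1    0.4]
or2 (array([368.8, 238.1, 143.6]), np.float64(0.7))
or1 (array([582.3, 275.2, 142.3]), np.float64(0.6))
red (array([508.7, 117.8, 142.2]), np.float64(1.6))
```

```bash
python3 -m pendant '{"grip":[1,1,1,1,1,1,1,1],"linear":[[-19,10,0],[-19,10,0],[-19,10,0],[-19,10,0],[-19,10,0],[-19,11,0],[0,0,0],[0,0,0]],"angular":[[0,0,0],[0,0,0],[0,0,0],[0,0,0],[0,0,0],[0,0,0],[0,0,0],[0,0,0]]}'
python3 - <<'E'
from h import *
need(479.3,237.2,102)
s=ctrl.get_image("scene")[:,:,::-1]; t=ctrl.get_image("top")[:,:,::-1]
cv2.imwrite("pics/pre.png",np.hstack([cv2.resize(s[150:300,330:480],(400,400)),cv2.resize(t[130:280,140:290],(400,400))]))
E
```

```text
t: 2.6
ee_pos: [478.9, 238.2, 222.4]
orientation: [-2.061, -2.371, 0.001]
ft_force: [0.0, -0.2, 1.0]
width: 87.7
grasp_force: 0.0
tcp [478.9 238.2 222.4] t 2.6 w 87.7 tooly deg 8.0 tilt 0.0007 shift [ -1.1   0.3 120.4]
```

View pics/pre.png

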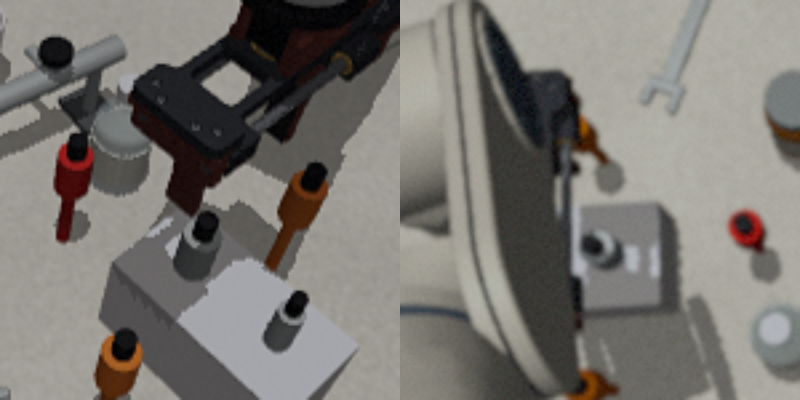

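```bash
python3 -c "
from h import *
for nm,d in(('c',0),('+',44),('-',-44),('+b',57),('-b',-57)):
    X=[478.9+d*.99,238.2+d*.14,222]
    print(nm,((proj('scene',X)-[330,150])*2.667).round(),((proj('top',X)-[140,130])*2.667+[400,0]).round())"
```

```text
c [228. 167.] [569. 232.]
+ [184. 202.] [568. 175.]
- [269. 135.] [569. 290.]
+b [171. 212.] [568. 158.]
-b [281. 126.] [569. 308.]
```

The +x fingertip shows at crop (185,208), where I predicted it, and the gripper is centred over the thick probe. The approach is clear, so I'm descending.

```bash
python3 -m pendant '{"grip":[1,1,1,1,1,1,1,1,1,1],"linear":[[-1,0,15],[0,0,15],[0,0,15],[0,0,15],[0,0,15],[0,0,15],[0,0,15],[0,0,15],[0,0,0],[0,0,0]],"angular":[[0,0,0],[0,0,0],[0,0,0],[0,0,0],[0,0,0],[0,0,0],[0,0,0],[0,0,0],[0,0,0],[0,0,0]]}'
python3 -m pendant '{"grip":[-1,-1,-1,-1,-1,-1,-1,-1,-1,-1,-1,-1],"linear":[[0,0,0],[0,0,0],[0,0,0],[0,0,0],[0,0,0],[0,0,0],[0,0,0],[0,0,0],[0,0,0],[0,0,0],[0,0,0],[0,0,0]],"angular":[[0,0,0],[0,0,0],[0,0,0],[0,0,0],[0,0,0],[0,0,0],[0,0,0],[0,0,0],[0,0,0],[0,0,0],[0,0,0],[0,0,0]]}'
```

```text
t: 3.53
ee_pos: [477.9, 238.5, 102.2]
orientation: [-2.056, -2.374, 0.003]
ft_force: [-0.4, 0.6, 0.2]
width: 88.1
grasp_force: 0.0
t: 4.53
ee_pos: [479.4, 238.0, 102.8]
orientation: [2.058, 2.373, 0.001]
ft_force: [2.7, 0.3, -1.4]
width: 29.8
grasp_force: 30.0
```

```bash
python3 -m pendant '{"grip":[-1,-1,-1,-1,-1,-1,-1,-1,-1,-1,-1,-1],"linear":[[0,0,-8],[0,0,-12],[0,0,-12],[0,0,-16],[0,0,-18],[0,0,-18],[0,0,-18],[0,0,-18],[0,0,-18],[0,0,-18],[0,0,-16],[0,0,-10]],"angular":[[0,0,0],[0,0,0],[0,0,0],[0,0,0],[0,0,0],[0,0,0],[0,0,0],[0,0,0],[0,0,0],[0,0,0],[0,0,0],[0,0,0]]}'
python3 - <<'E'
from h import *
need(500.7,-229,287)
s=ctrl.get_image("scene")[:,:,::-1]
cv2.imwrite("pics/lift.png",cv2.resize(s[110:310,320:520],(600,600)))
E
```

```text
t: 5.53
ee_pos: [478.6, 237.9, 286.2]
orientation: [-2.058, -2.373, -0.0]
ft_force: [0.9, -0.1, -1.9]
width: 29.6
grasp_force: 30.0
tcp [478.6 237.9 286.2] t 5.53 w 29.6 tooly deg 8.1 tilt 0.0003 shift [-465.3  -44.2   -0.9]
```

View pics/lift.png

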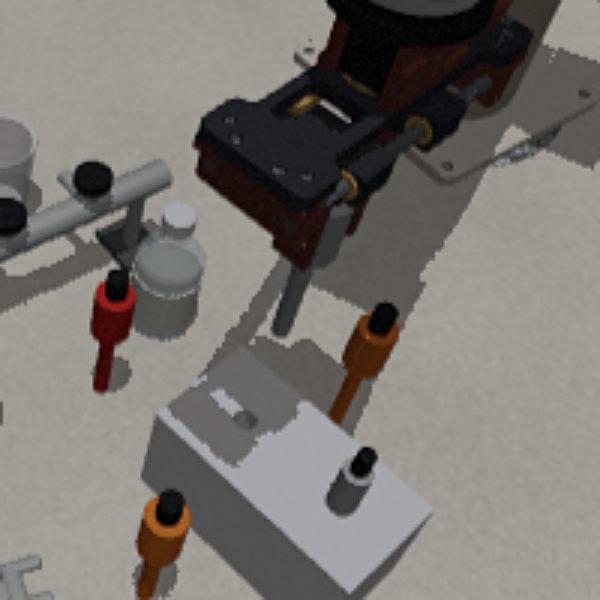

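The probe is lifted and held, with its tip at crop (283,330), scene (414,220). The hole at crop (245,420) is empty and the thin probe is still in place. Next is the carry over the manifold.

```bash
python3 -m pendant '{"grip":[-1,-1,-1,-1,-1,-1,-1,-1,-1,-1,-1,-1],"linear":[[-8,-1,0],[-12,-1,0],[-16,-2,0],[-20,-2,0],[-20,-2,0],[-20,-2,0],[-20,-2,0],[-20,-2,0],[-20,-2,0],[-20,-2,0],[-20,-2,0],[-20,-2,0]],"angular":[[0,0,0],[0,0,0],[0,0,0],[0,0,0],[0,0,0],[0,0,0],[0,0,0],[0,0,0],[0,0,0],[0,0,0],[0,0,0],[0,0,0]]}'
python3 -m pendant '{"grip":[-1,-1,-1,-1,-1,-1,-1,-1,-1,-1,-1,-1],"linear":[[-20,-2,0],[-20,-2,0],[-20,-2,0],[-20,-2,0],[-20,-2,0],[-20,-2,0],[-20,-2,0],[-20,-2,0],[-20,-2,0],[-16,-1,0],[-12,-1,0],[-8,-1,0]],"angular":[[0,0,0],[0,0,0],[0,0,0],[0,0,0],[0,0,0],[0,0,0],[0,0,0],[0,0,0],[0,0,0],[0,0,0],[0,0,0],[0,0,0]]}'
python3 -c "
from h import *
need(500.7,-229,287)"
```

```text
t: 6.58
ee_pos: [486.2, 19.0, 283.1]
orientation: [-2.057, -2.371, 0.004]
ft_force: [0.9, -0.5, -2.0]
width: 29.4
grasp_force: 30.0
t: 7.58
ee_pos: [496.3, -197.3, 283.4]
orientation: [-2.059, -2.37, 0.002]
ft_force: [-0.2, 0.0, -2.2]
width: 29.6
grasp_force: 30.0
tcp [ 496.3 -197.3  283.4] t 7.58 w 29.6 tooly deg 8.1 tilt 0.0023 shift [-32.   -0.1  -3.6]
```

```bash
python3 -m pendant '{"grip":[-1,-1,-1,-1,-1,-1,-1,-1,-1,-1,-1,-1],"linear":[[-10,0,0],[-12,0,0],[-8,0,0],[-2,0,0],[0,0,8],[0,0,12],[0,0,12],[0,0,12],[0,0,12],[0,0,8],[0,0,0],[0,0,0]],"angular":[[0,0,0],[0,0,0],[0,0,0],[0,0,0],[0,0,0],[0,0,0],[0,0,0],[0,0,0],[0,0,0],[0,0,0],[0,0,0],[0,0,0]]}'
python3 - <<'E'
from h import *
need(500.7,-229,287)
s=ctrl.get_image("scene")[:,:,::-1];t=ctrl.get_image("top")[:,:,::-1]
cv2.imwrite("pics/over_s.png",s);cv2.imwrite("pics/over_t.png",t)
cv2.imwrite("pics/over.png",np.hstack([cv2.resize(s[70:170,220:320],(400,400)),cv2.resize(t[180:280,370:470],(400,400))]))
E
```

```text
t: 8.58
ee_pos: [501.8, -227.0, 220.3]
orientation: [-2.057, -2.373, 0.0]
ft_force: [-0.2, 0.1, -2.7]
width: 29.6
grasp_force: 30.0
tcp [ 501.8 -227.   220.3] t 8.58 w 29.6 tooly deg 8.2 tilt 0.0011 shift [ -1.7  -1.5 -66.7]
```

View pics/over.png

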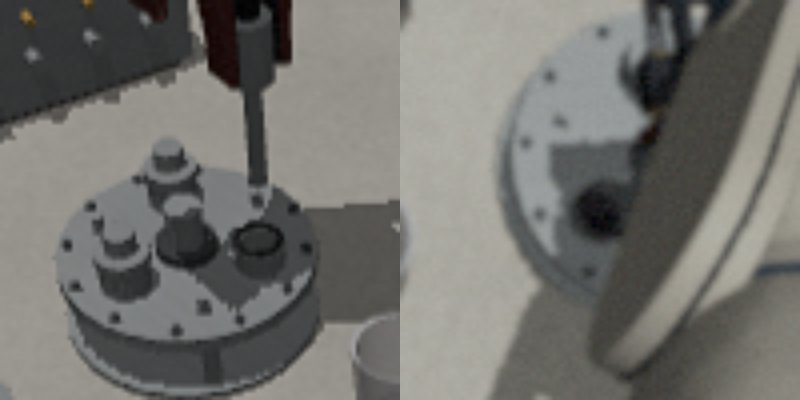

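```bash
python3 -c "
from h import *
f=lambda x,y,z:((proj('scene',[x,y,z])-[220,70])*4).round()
for z in(132.5,212.5,257):print(z,f(501.8,-227,z))
print('port',f(500.7,-229,82),onz('scene',284.2,115.3,132.5))
need(500.7,-229,182.8)"
```

```text
132.5 [255. 181.]
212.5 [248.  78.]
257 [243.  14.]
port [260. 238.] [ 500.9 -226.5]
tcp [ 502.5 -227.5  221.3] t 8.68 w 29.4 tooly deg 8.2 tilt 0.001 shift [-1.2 -2.  38.5]
```

The crop shows the probe upright, its tip at (257,182), within 1 mm of where I predicted. The open port's ring is at (259,239). What remains is a 2 mm sideways correction and a 38 mm descent.

```bash
python3 -m pendant '{"grip":[-1,-1,-1,-1,-1,-1,-1,-1,-1,-1,-1,-1],"linear":[[-1.5,-1.5,0],[0,0,5],[0,0,6],[0,0,6],[0,0,6],[0,0,6],[0,0,5],[0,0,3],[0,0,0],[0,0,0],[0,0,0],[0,0,0]],"angular":[[0,0,0],[0,0,0],[0,0,0],[0,0,0],[0,0,0],[0,0,0],[0,0,0],[0,0,0],[0,0,0],[0,0,0],[0,0,0],[0,0,0]]}'
python3 - <<'E'
from h import *
need(500.7,-229,182.8)
s=ctrl.get_image("scene")[:,:,::-1]
cv2.imwrite("pics/fin.png",cv2.resize(s[70:170,220:320],(600,600)))
print(((proj('scene',[500.7,-229,95])-[220,70])*6).round(),((proj('scene',[500.7,-229,82])-[220,70])*6).round())
E
```

```text
t: 9.68
ee_pos: [501.0, -229.3, 184.0]
orientation: [2.058, 2.373, 0.0]
ft_force: [-0.2, 0.4, -1.0]
width: 29.8
grasp_force: 30.0
tcp [ 501.  -229.3  184. ] t 9.68 w 29.8 tooly deg 8.1 tilt 0.0006 shift [ 0.4 -0.2  1.2]
[388. 335.] [389. 357.]
```

View pics/fin.png

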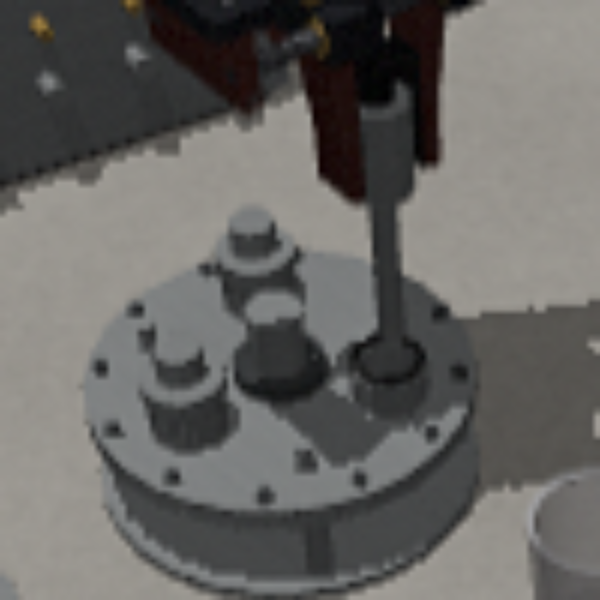

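The probe hangs upright with its tip at crop (390,340), right above the ring centre at (387,360), with clearance all round. This matches the prediction, so I'm handing in.

```bash
python3 -c "
from workcell import ctrl
print(ctrl.close_job())"
```

```text
the job is handed in; nothing more can be done
None
```

I handed the job in with the thick probe held upright, by my measurements centred within about 2 mm over the open port and its tip about 16 mm above the rim; I saw no sign of contact on the way, but the judging result was not shown.

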